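# Lock the marking fixture that holds the brass disc

### The job

The brass disc is next to be laser-marked: lock its fixture by sliding that fixture's orange grip towards the disc, all the way to its end stop, then let go. Leave the grip of the steel disc's fixture where it is, and both discs lying in their nests.

Things in the scene. Friction and masses are not known exactly. Their poses are not given: they have to be found in the camera images.
- brass_disc: Brass (yellow metal) disc, 56 mm across, 12 mm thick, flat in the black round nest (60 mm bore, 8 mm deep) of one of the two fixtures; it may be either. Origin: centre of its underside, 14 mm above the table; z up. Fixtures: two alike aluminium plates, 110 x 250 x 14 mm, bolted to the table; only the orange grips stand over 37 mm.
- steel_disc: Steel (grey metal) disc, 56 mm across, 12 mm thick, flat in the black round nest (60 mm bore, 8 mm deep) of one of the two fixtures, the one without the brass disc. Origin: centre of its underside, 14 mm above the table; z up.
- grip_a (a point): Orange grip post of fixture A (on the robot's left, +y), 24 (x) by 18 mm (y). Point: 18 mm below its top, 67 mm above the table. Its carriage and a fork reaching 65 mm ahead (+y) lie 31 mm or more below the point. +y: level sliding direction to lock, straight towards that fixture's disc; z up. Disc 80 (+-2) mm ahead of the point when at the end stop, 130 to 150 at the start. Rubs 3 N, no spring.
- grip_b (a point): Orange grip post of fixture B (on the robot's right, -y), 24 (x) by 18 mm (y). Point: 18 mm below its top, 67 mm above the table. Its carriage and a fork reaching 65 mm ahead (+y) lie 31 mm or more below the point. +y: level sliding direction to lock, straight towards that fixture's disc; z up. Disc 80 (+-2) mm ahead of the point when at the end stop, 130 to 150 at the start. Rubs 3 N, no spring.
Mind the look-alikes: they are no part of the job. Several things have the shape of the brass_disc; the one meant has the colours described above. Of the things that look like the steel_disc, the larger one is meant.

How it is judged:
By the outcome, as a careful person would: the job done as asked, in the order asked, and still so for the second after the job is handed in, with the robot touching nothing.
It also fails if it takes over 35 s, if anything falls off the work surface, if the arm or the gripper's body presses on something with over 40 N, if the wrist force passes 120 N, or if a joint passes its speed limit or range.

### The arm

A 7-joint arm with a two-finger parallel gripper is mounted at the origin on the work surface. World frame = base frame: x ahead of the robot, y to its left, z up, the work surface at z = 0. Lengths are in m, angles in rad, forces in N, time in s.
With the tool pointing down it reaches from about 0.4 to 0.85 m from the base axis. Payload 10.4 kg.
Tool frame: the origin (TCP) lies at the very end of the fingers, on their centre line; the grasp point (between the pads) lies 19 mm behind it; z points along the fingers, y is the direction in which the jaws open and shut (so a half turn about z gives the same grasp; the last joint's range is limited). The gripper opens to 87 mm and grips with 3 to 60 N. Pads are 19 mm wide; open, the fingers measure 117 mm over their backs; the gripper's body (75 mm by 190 mm) begins 51 mm behind the grasp point.
Start: joints at [-1.349, 0.332, -0.065, 1.46, 0.022, 1.35, -0.088], TCP at [0.151, 0.606, 0.223] pointing down, gripper open.
Joint ranges: [-2.6, 2.6], [-0.5, 2.12], [-1.47, 1.34], [0.16, 2.42], [-1.27, 4.41], [0.06, 2.06], [-2.6, 2.6]. Speed limits (rad/s): [2.22, 2.22, 2.79, 2.79, 3.14, 3.14, 3.14].

### API

Orientations are given as a unit quaternion [x, y, z, w].
In Python, from bench import read_state, camera, close_job gives the robot as it stands.
- The arm moves only by the shell command python3 -m inch 'ROWS' [OPENING] [FORCE]. ROWS is JSON, a list of rows, each a list of 6 numbers: the shift along the tool's x, y, z as a fraction of full scale, then the turn, a rotation vector about the tool's x, y, z as a fraction of full scale. In form: [[tx, ty, tz, ax, ay, az], ...]. A call has 1 to 5 rows; each row shifts and turns the commanded pose from where the row before left it, along the tool's axes as they then stand; what a row does not reach is not made up. Full scale, the value 1, is 0.04 m for a shift and 120 degrees for a turn. A row lasts 1/8 s, in which the tool goes at most 62.5 mm and 10.7 degrees, less where a joint would pass 70% of its speed; a pose out of reach is approached as far as the arm can. A call with a number of a shift or a turn outside -1 to 1 is refused whole. A call with a gripper value outside its range is refused whole. OPENING is the opening, from -1 (shut) to 1 (fully open), so that 0 is half open, set as the call begins (- or left out, the last holds). The fingers move at their own pace and stop on an object; FORCE is the grip in N (left out, the last holds). Time passes only in rows, so rows that do not move let the fingers close. It gives the time, the measured TCP pose, the force and the opening at its end, in the units of the state.
- read_state(): the state, without advancing time (a new reading comes with each control period).
- camera(name): name is "scene" or "top" or "wrist"; returns a dict with "img" (480x640x3 uint8, red, green, blue), "depth" (480x640 float32, m along the optical axis (not along the pixel's ray), 0 where there is no reading), "fx", "fy", "cx", "cy" (pixels), "position" and "orientation" of the camera in the world; the wrist camera has in their place "tool_from_camera" (4x4, takes a point from camera to tool coordinates, whose origin is the TCP and whose axes are the flange's). Camera axes: x right, y down, z forward; pixel columns grow to the right and rows downward; lengths in m; the calibration is good to about 2 mm. A picture is of the moment at which its call begins: read the wrist's pose just before it.
- close_job(): hands the job in, once; it reports no verdict.
The state is a dict: "time": time; "joint_positions": joint angles; "joint_vel": joint speeds; "joint_torque": joint torques, N m; "ee_pos": TCP position; "eef_rot": TCP orientation; "ft_force": force on the tool from outside, world axes, zero at the start; "torque": the same for the moment, N m; "width": finger opening in m.
Only numpy, scipy, OpenCV 4.12 (cv2) and the standard library are available. Lean on these libraries where they do the work, as an engineer would, in place of code of your own. Each camera call takes 0.05 s, during which the arm holds its last target.

## Working session

There is one attempt and no reset: what is moved stays moved. The work goes in short steps, Python scripts to look and compute and a shell command to move; the robot and the scene stay as the last step left them, time stands still between calls to the robot, and variables do not carry over. Pictures are saved under pics/ and viewed, and the job is handed in when it is done.

```bash
mkdir -p pics
python3 - <<'E'
from bench import *
import cv2,numpy as np
s=read_state();print(s)
for n in("scene","top"):
    c=camera(n);cv2.imwrite(f"pics/{n}0.png",c["img"][:,:,::-1]);np.savez(f"pics/{n}0.npz",**c)
    print(n,c["position"],c["orientation"],c["fx"],c["cx"],c["cy"])
E
```

```text
{'time': 0.0, 'joint_positions': array([-1.34860789,  0.33286338, -0.06468638,  1.46094526,  0.02161256,
        1.34989806, -0.08852196]), 'joint_vel': array([ 0.00124586, -0.00256625,  0.00072847, -0.00033862,  0.00057674,
        0.00018202, -0.0009628 ]), 'joint_torque': array([-5.35974250e-04, -6.23258400e+01,  2.42705550e-02, -3.89896381e+01,
       -6.15385012e-02,  3.96491715e-02,  1.26419468e-04]), 'ee_pos': array([0.15139329, 0.60598635, 0.22175733]), 'eef_rot': array([ 1.22094293e-01,  9.92518252e-01, -7.07670170e-04, -4.52789071e-05]), 'ft_force': array([ 0.2413324 , -0.03213556, -0.26535917]), 'torque': array([ 0.04216479, -0.03151292,  0.0355865 ]), 'width': 0.0869412506197339}
scene [1.08963284 0.45305439 0.49421989] [ 0.35992925  0.8030766  -0.43601327 -0.188179  ] 466.01899289808455 317.46144928695054 238.1368149999174
top [0.53386423 0.00943693 1.08451094] [-0.69681736  0.71624123 -0.02705054  0.02668954] 511.7858856556896 320.24253452048396 241.78454212575738
```

View pics/scene0.png

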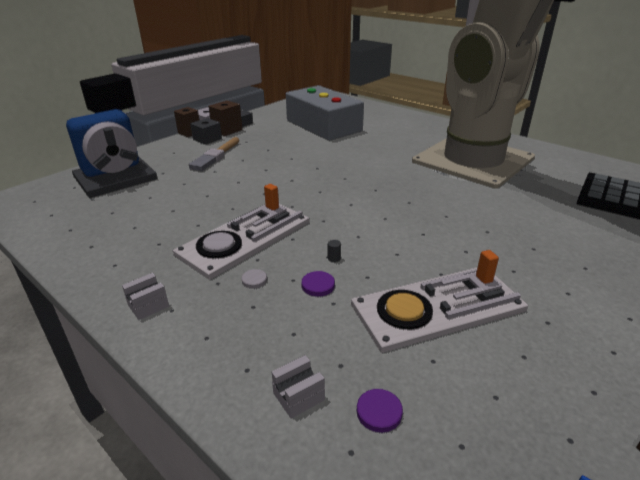

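View pics/top0.png

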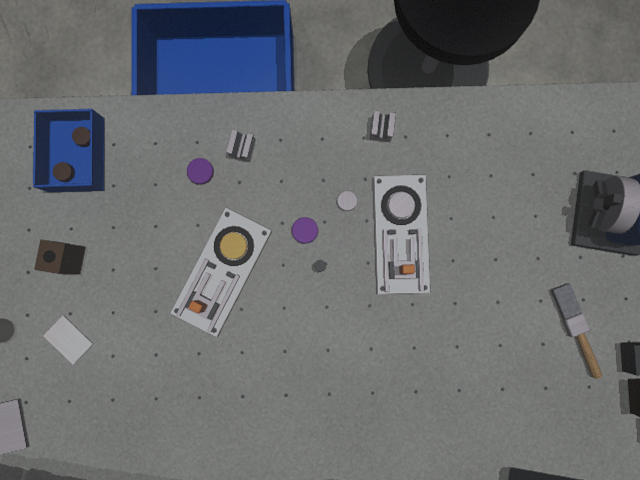

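The top view (left is +y, up is +x) shows these candidates:
- **Brass-like discs:** brass/yellow in a nest at (234,246), on fixture A. Purple discs at (200,171) and (305,230) are decoys.
- **Steel-like discs:** steel in a nest at (401,205), on fixture B. The small grey disc at (347,201) is a decoy.
- **Orange grips:** A at (197,307), B at (408,269).

By the description I choose grip A at (197,307). Next I measure it and check it in a crop.

```bash
cat > h.py <<'E'
import numpy as np,cv2
from scipy.spatial.transform import Rotation as R
def pts(c,mask):
    v,u=np.nonzero(mask&(c["depth"]>0));d=c["depth"][v,u]
    p=np.stack([(u-c["cx"])/c["fx"]*d,(v-c["cy"])/c["fy"]*d,d],1)
    return R.from_quat(c["orientation"]).apply(p)+c["position"]
E
python3 - <<'E'
from h import *
P={}
for n in("top","scene"):
    c=np.load(f"pics/{n}0.npz");h=cv2.cvtColor(c["img"],cv2.COLOR_RGB2HSV)
    H,S,V=[h[...,i].astype(int) for i in range(3)]
    uu,vv=np.meshgrid(range(640),range(480))
    boxes={"top":dict(gripA=(170,285,225,330),gripB=(390,255,430,285),brass=(210,222,260,270)),"scene":dict(gripA=(470,240,505,290),gripB=(258,175,285,215),brass=(380,285,430,325))}[n]
    for k,(a,b,e,f) in boxes.items():
        box=(uu>=a)&(uu<e)&(vv>=b)&(vv<f)
        m=box&(S>150)&(V>60)&(H<14) if "grip" in k else box&(S>90)&(H>=14)&(H<30)
        p=pts(c,m); z=p[:,2]; t=p[z>np.percentile(z,95)-.006] if "grip" in k else p[abs(z-np.median(z))<.004]
        print(n,k,m.sum(),"zmax",np.percentile(z,95).round(4),"top mean",t.mean(0).round(4),"mid",((t.max(0)+t.min(0))/2).round(4),len(t))
        if len(t)>5: print("   rect",cv2.minAreaRect((t[:,:2]*1000).astype(np.float32)))
    # fixture plate A
    if n=="top":
        im=cv2.resize(c["img"][195:345,160:285],None,fx=4,fy=4,interpolation=cv2.INTER_CUBIC);cv2.imwrite("pics/cropA.png",im[:,:,::-1])
        p=pts(c,(uu>165)&(uu<275)&(vv>200)&(vv<340)); q=p[(p[:,2]>.009)&(p[:,2]<.019)]
        r=cv2.minAreaRect((q[:,:2]*1000).astype(np.float32));print("plate",r,cv2.boxPoints(r).round(1).tolist())
E
```

```text
top gripA 30 zmax 0.0873 top mean [0.4892 0.258  0.0852] mid [0.4899 0.2562 0.0846] 29
   rect ((489.13134765625, 256.9394836425781), (22.04513931274414, 13.568275451660156), 15.386860847473145)
top gripB 17 zmax 0.0871 top mean [ 0.5509 -0.1657  0.0851] mid [ 0.5528 -0.1621  0.0851] 17
   rect ((552.9874877929688, -161.99261474609375), (19.92486572265625, 13.667381286621094), 88.62220001220703)
top brass 548 zmax 0.0292 top mean [0.6119 0.1889 0.0261] mid [0.6119 0.1892 0.026 ] 527
   rect ((611.89111328125, 189.09124755859375), (53.73196792602539, 51.85403060913086), 61.78939437866211)
plate ((559.7936401367188, 217.39044189453125), (111.09976196289062, 250.1839141845703), 61.60128402709961) [[423.29998779296875, 228.0], [643.4000244140625, 109.0], [696.2999877929688, 206.8000030517578], [476.20001220703125, 325.70001220703125]]
scene gripA 496 zmax 0.0842 top mean [0.494  0.2578 0.0827] mid [0.4917 0.2573 0.0819] 138
   rect ((492.4267883300781, 257.1466979980469), (23.78626251220703, 16.491436004638672), 62.832305908203125)
scene gripB 281 zmax 0.0843 top mean [ 0.5558 -0.1574  0.083 ] mid [ 0.5548 -0.1582  0.0821] 69
   rect ((554.6792602539062, -158.30601501464844), (21.91503143310547, 16.711490631103516), 84.22846984863281)
scene brass 926 zmax 0.0262 top mean [0.6139 0.1922 0.0246] mid [0.6105 0.1895 0.0239] 819
   rect ((610.0987548828125, 190.18817138671875), (66.40431213378906, 54.40544128417969), 26.33601188659668)
```

View pics/cropA.png

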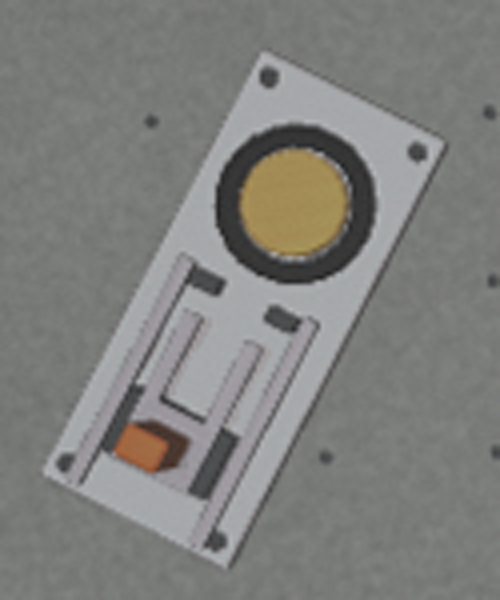

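The crop shows the brass disc in its black nest at (295,203) and the orange grip of the same fixture at (140,445). This is fixture A, locking direction about -28.4° in world. I will turn the tool so the jaws close across the slide, with tool -x as the locking direction.

```bash
python3 -m inch '[[0,0,0,0,0,0.06],[0,0,0,0,0,0.06],[-1,-0.3,0,0,0,0],[-1,-0.3,0,0,0,0],[-1,-0.3,0,0,0,0]]' 0.2; python3 -m inch '[[-1,-0.3,0,0,0,0],[-1,-0.3,0,0,0,0],[-1,-0.3,0,0,0,0],[-1,-0.3,0,0,0,0],[-1,-0.3,0,0,0,0]]'; python3 -m inch '[[-1,-0.3,0,0,0,0],[0,0,0,0,0,0]]'
```

```text
time: 0.72
ee_pos: [0.2406, 0.5164, 0.2221]
eef_rot: [0.245, 0.969, -0.0, -0.0]
ft_force: [0.6, 0.7, 0.2]
width: 0.0538
time: 1.35
ee_pos: [0.3879, 0.3684, 0.2223]
eef_rot: [0.246, 0.969, -0.0, -0.0]
ft_force: [1.4, 0.1, 0.3]
width: 0.0519
time: 1.6
ee_pos: [0.419, 0.3369, 0.2224]
eef_rot: [0.248, 0.969, -0.0, 0.0]
ft_force: [0.1, 0.7, -0.8]
width: 0.0527
```

Run:
```python
from h import *
from bench import *
s=read_state();c=camera("wrist")
cv2.imwrite("pics/w1.png",c["img"][:,:,::-1])
T=np.eye(4);T[:3,:3]=R.from_quat(s["eef_rot"]).as_matrix();T[:3,3]=s["ee_pos"]
W=T@np.array(c["tool_from_camera"]);c["position"]=W[:3,3];c["orientation"]=R.from_matrix(W[:3,:3]).as_quat()
h=cv2.cvtColor(c["img"],cv2.COLOR_RGB2HSV).astype(int)
p=pts(c,(h[...,0]<14)&(h[...,1]>150)&(h[...,2]>60));print(len(p))
if len(p):
    z=np.percentile(p[:,2],95);t=p[p[:,2]>z-.005];print(z,t.mean(0),cv2.minAreaRect((t[:,:2]*1000).astype(np.float32)))
print(R.from_quat(s["eef_rot"]).as_matrix().round(3).tolist(),s["ee_pos"])
```

```text
273
0.305157028797473 [0.38617251 0.34562343 0.30494762] ((386.07952880859375, 345.63299560546875), (5.545170783996582, 1.2152657508850098), 66.92538452148438)
[[-0.877, 0.481, 0.001], [0.481, 0.877, -0.001], [-0.001, -0.001, -1.0]] [0.41904406 0.33691129 0.22239337]
```

View pics/w1.png

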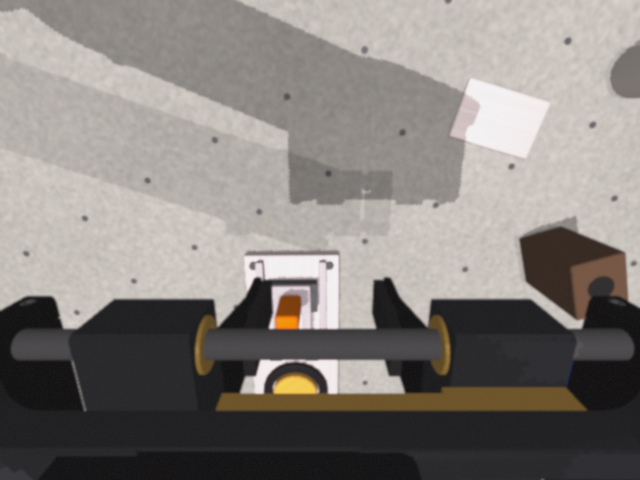

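The wrist view shows the grip at (288,310) ahead of the fingers and the brass disc at (295,385). The finger rod partly hides the grip, so I will use the fixed-camera measurement. Remaining move in tool axes is x -101 mm, y -36 mm.

```bash
python3 -m inch '[[-0.9,-0.45,0.4,0,0,0],[-0.9,-0.45,0.4,0,0,0],[-0.72,0,0.6,0,0,0],[0,0,0.3,0,0,0],[0,0,0,0,0,0]]' 0.3
python3 - <<'E'
from h import *
from bench import *
s=read_state();print(s["ee_pos"],s["width"])
c=camera("scene");im=c["img"][100:350,330:600];cv2.imwrite("pics/s1.png",cv2.resize(im,None,fx=2.4,fy=2.4)[:,:,::-1])
c=camera("wrist");cv2.imwrite("pics/w2.png",c["img"][:,:,::-1])
E
```

```text
time: 2.28
ee_pos: [0.4866, 0.2616, 0.1536]
eef_rot: [0.245, 0.97, -0.001, -0.001]
ft_force: [-0.5, 0.2, 0.1]
width: 0.0564
[0.48659561 0.26155441 0.15358885] 0.05637090190090768
```

View pics/s1.png

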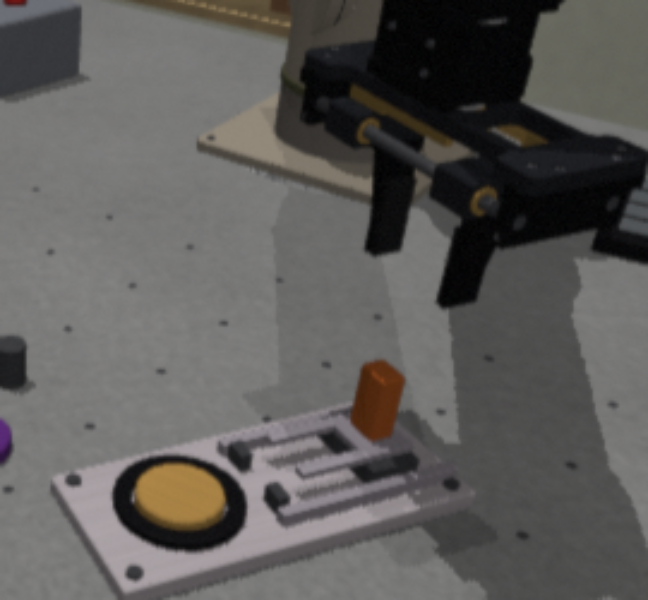

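View pics/w2.png

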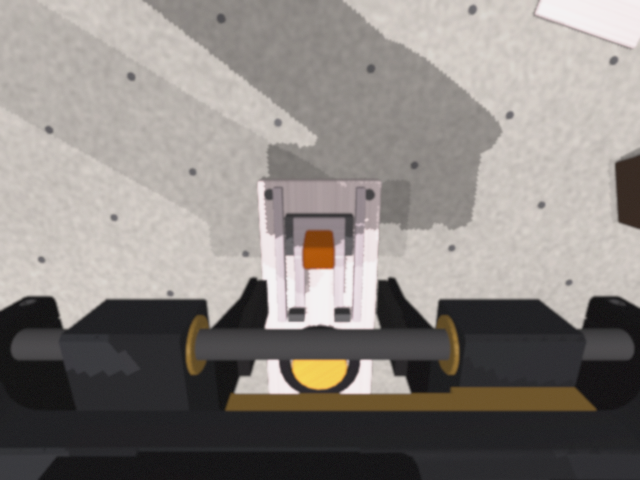

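The wrist view shows the whole grip at (319,250), centred between the fingers. The scene crop shows the open fingers above and behind it. I measure it from the wrist picture.

Run:
```python
from h import *
from bench import *
s=read_state();c=camera("wrist")
M=np.array(c["tool_from_camera"]);c["position"]=M[:3,3];c["orientation"]=R.from_matrix(M[:3,:3]).as_quat()
h=cv2.cvtColor(c["img"],cv2.COLOR_RGB2HSV).astype(int)
m=(h[...,0]<14)&(h[...,1]>150)&(h[...,2]>60);m[:210]=0;m[285:]=0;m[:,:285]=0;m[:,350:]=0
p=pts(c,m);z=np.percentile(p[:,2],5);t=p[p[:,2]<z+.005]
print("tool coords: top z",z,"mid",(t.max(0)+t.min(0))/2,"ext",np.ptp(t,axis=0))
print("bright rows",[(v,int(h[v,319,2]),round(float(c["depth"][v,319]),4)) for v in range(226,276,3)])
```

```text
tool coords: top z 0.06977945534626653 mid [-0.00473373 -0.00231122  0.07182035] ext [0.0169169  0.0211187  0.00589852]
bright rows [(226, 142, 0.2923), (229, 133, 0.2888), (232, 125, 0.2795), (235, 125, 0.2731), (238, 127, 0.2632), (241, 126, 0.2564), (244, 126, 0.2495), (247, 157, 0.2468), (250, 174, 0.2461), (253, 175, 0.2468), (256, 174, 0.2469), (259, 173, 0.2495), (262, 171, 0.2491), (265, 171, 0.2491), (268, 219, 0.2504), (271, 242, 0.3274), (274, 241, 0.3289)]
```

```bash
python3 -m inch '[[-0.12,-0.05,0.6,0,0,0],[0,0,0.7,0,0,0],[0,0,0.7,0,0,0],[0,0,0.6,0,0,0],[0,0,0,0,0,0]]' 0.3; python3 -m inch '[[0,0,0,0,0,0],[0,0,0,0,0,0],[0,0,0,0,0,0],[0,0,0,0,0,0]]' -1 20
```

```text
time: 3.05
ee_pos: [0.4903, 0.2566, 0.0498]
eef_rot: [0.245, 0.97, -0.001, -0.001]
ft_force: [-0.4, -0.6, 0.5]
width: 0.0568
time: 3.55
ee_pos: [0.4916, 0.2565, 0.0509]
eef_rot: [0.246, 0.969, 0.0, 0.0]
ft_force: [0.5, -0.7, -0.5]
width: 0.0243
```

Gripped at 24.3 mm, which matches the post's width. I now slide along tool -x.

```bash
python3 -m inch '[[-0.2,0,0,0,0,0],[-0.3,0,0,0,0,0],[-0.3,0,0,0,0,0],[-0.3,0,0,0,0,0],[0,0,0,0,0,0]]'; python3 -m inch '[[-0.05,0,0,0,0,0],[-0.05,0,0,0,0,0],[-0.05,0,0,0,0,0],[0,0,0,0,0,0]]'
```

```text
time: 4.18
ee_pos: [0.5314, 0.2348, 0.0509]
eef_rot: [0.246, 0.969, 0.0, 0.001]
ft_force: [1.1, -1.9, 2.9]
width: 0.0236
time: 4.68
ee_pos: [0.535, 0.2328, 0.0509]
eef_rot: [0.245, 0.969, 0.0, -0.0]
ft_force: [-1.5, -1.1, 6.0]
width: 0.0237
```

```bash
python3 -m inch '[[-0.05,0,0,0,0,0],[-0.05,0,0,0,0,0],[0,0,0,0,0,0]]'; python3 -m inch '[[-0.05,0,0,0,0,0],[-0.05,0,0,0,0,0],[0,0,0,0,0,0]]';python3 -m inch '[[-0.05,0,0,0,0,0],[-0.05,0,0,0,0,0],[0,0,0,0,0,0]]'
```

```text
time: 5.05
ee_pos: [0.5385, 0.2309, 0.0509]
eef_rot: [0.245, 0.969, 0.0, -0.0]
ft_force: [-2.9, -1.1, 6.2]
width: 0.0239
time: 5.42
ee_pos: [0.542, 0.229, 0.0509]
eef_rot: [0.245, 0.969, 0.0, -0.0]
ft_force: [-2.4, -1.2, 5.7]
width: 0.0237
time: 5.8
ee_pos: [0.543, 0.2286, 0.0508]
eef_rot: [0.245, 0.97, -0.0, -0.003]
ft_force: [-13.7, 0.7, 14.1]
width: 0.0242
```

Motion has stopped and the force is rising: the end stop. One more small push confirms it.

```bash
python3 -m inch '[[-0.05,0,0,0,0,0],[-0.05,0,0,0,0,0],[0,0,0,0,0,0]]'
python3 - <<'E'
from h import *
from bench import *
c=camera("scene");im=c["img"][200:370,330:560];cv2.imwrite("pics/s2.png",cv2.resize(im,None,fx=3,fy=3)[:,:,::-1])
E
```

```text
time: 6.18
ee_pos: [0.5442, 0.2279, 0.0503]
eef_rot: [0.244, 0.97, -0.0, -0.005]
ft_force: [-22.2, 3.2, 17.5]
width: 0.0235
```

View pics/s2.png

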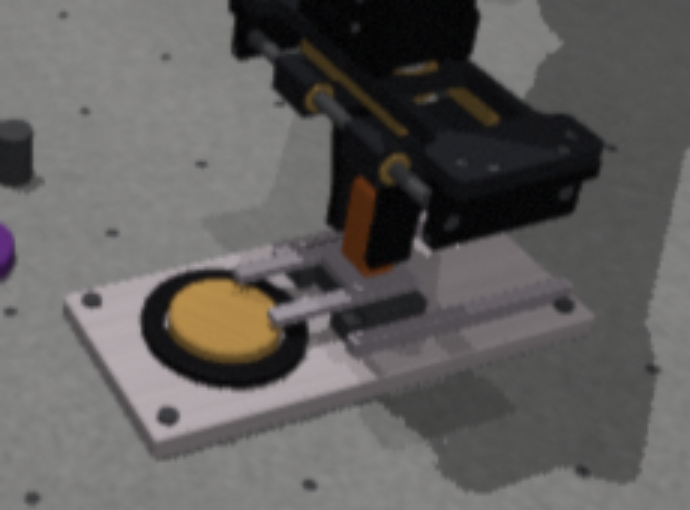

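The scene crop shows the fork tips over the nest at (245,275) and (285,312) and the carriage against the black stops. The force rose to 28 N with almost no motion. Now I release and lift.

```bash
python3 -m inch '[[0,0,0,0,0,0],[0,0,0,0,0,0],[0,0,0,0,0,0]]' 0.4; python3 -m inch '[[0,0,-0.5,0,0,0],[0,0,-0.9,0,0,0],[0,0,-1,0,0,0],[0,0,-1,0,0,0],[0,0,-1,0,0,0]]'; python3 -m inch '[[1,0.4,0,0,0,0],[1,0.4,0,0,0,0],[1,0.4,0,0,0,0],[1,0.4,0,0,0,0],[0,0,0,0,0,0]]'
python3 - <<'E'
from h import *
from bench import *
s=read_state();print(s["ee_pos"],s["ft_force"])
c=camera("top");np.savez("pics/top3.npz",**c);cv2.imwrite("pics/t3.png",cv2.resize(c["img"][150:350,160:440],None,fx=2.8,fy=2.8)[:,:,::-1])
e=camera("scene");cv2.imwrite("pics/s3.png",cv2.resize(e["img"][170:370,330:560],None,fx=3,fy=3)[:,:,::-1])
for n,c in(("top",c),("scene",e)):
    h=cv2.cvtColor(c["img"],cv2.COLOR_RGB2HSV).astype(int)
    m=(h[...,0]<14)&(h[...,1]>150)&(h[...,2]>60)
    p=pts(c,m);p=p[(p[:,2]>.074)&(p[:,2]<.095)]
    for k,q in(("A",p[np.linalg.norm(p[:,:2]-[.53,.235],axis=1)<.06]),("B",p[np.linalg.norm(p[:,:2]-[.553,-.16],axis=1)<.05])):
        mid=(q.max(0)+q.min(0))/2;print(n,k,len(q),mid.round(4),"to brass",np.linalg.norm(mid[:2]-[.611,.1895]).round(4))
E
```

```text
time: 6.6
ee_pos: [0.5496, 0.2248, 0.0505]
eef_rot: [0.246, 0.969, -0.0, 0.0]
ft_force: [-0.2, 1.2, 0.5]
width: 0.0459
time: 7.22
ee_pos: [0.5495, 0.2247, 0.2279]
eef_rot: [0.246, 0.969, 0.0, 0.0]
ft_force: [0.6, 0.4, -0.4]
width: 0.0608
time: 7.85
ee_pos: [0.4366, 0.3605, 0.2264]
eef_rot: [0.243, 0.97, 0.0, -0.001]
ft_force: [0.7, 0.4, 0.2]
width: 0.061
[0.43658381 0.36053063 0.22638246] [0.72291179 0.4093131  0.21442311]
top A 21 [0.5413 0.2278 0.0852] to brass 0.0795
top B 16 [ 0.552  -0.162   0.0866] to brass 0.3564
scene A 183 [0.5434 0.2298 0.0798] to brass 0.0787
scene B 95 [ 0.5545 -0.1588  0.0796] to brass 0.3529
```

View pics/s3.png

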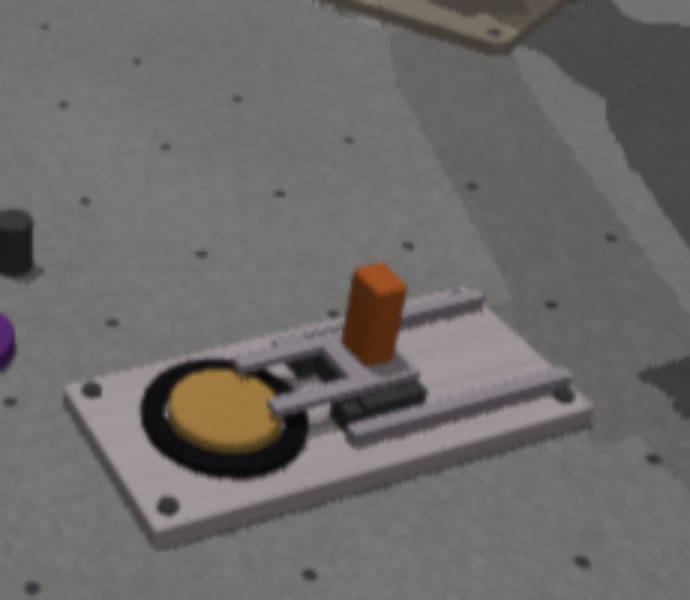

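View pics/t3.png

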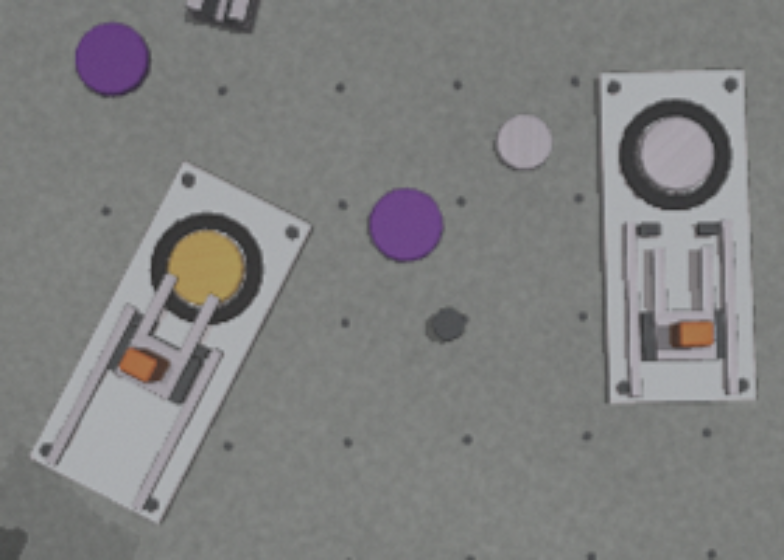

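Both pictures show grip A at its end stop: scene crop (375,315), top crop (142,365). It is 79–80 mm from the disc, the fork reaches over the brass disc, both discs lie in their nests, and grip B at (692,333) has not moved. I hand the job in.

```bash
python3 -c "
from bench import *
print(close_job())"
```

```text
the job is handed in; nothing more can be done
None
```

I locked the brass disc's fixture, which is fixture A on the robot's left. I gripped its orange post, slid it about 60 mm towards the disc until it hit the end stop, let go, and backed the arm clear. The job took about 8 s, and the highest force I read was about 28 N, at the end stop.

- **Locked position:** after release, the grip is 79.5 mm from the disc in the top camera and 78.7 mm in the scene camera. The required range is 80 ± 2 mm. The fork reaches over the brass disc.
- **Everything else:** both discs still lie in their nests. The steel fixture's grip measures the same as at the start, within about 1 mm.
- **Checks that disagreed:** the two cameras differ by about 2–3 mm on the grips, in line with the stated calibration. My first wrist-camera measurement of the grip was wrong because the finger rod partly hid it, so I dropped it and used the fixed cameras and a later clear wrist view.

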